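Couple the water filter cartridge into its dock

ROBOT

A 7-joint arm with a two-finger parallel gripper is mounted at the origin on a cart in front of the work surface, level with it; the furniture and walls round the work are solid. World frame = base frame: x ahead of the robot, y to its left, z up, the work surface at z = 0. Lengths are in m, angles in rad, forces in N, time in s.
With the tool pointing down it reaches from about 0.425 to 1.025 m from the base axis. Payload 9.4 kg.
Tool frame: the origin (TCP) lies midway between the tips of the shut fingers; the grasp point (between the pads) lies 19 mm behind it; z points along the fingers, y is the line along which they close (so a half turn about z gives the same grasp; the last joint's range is limited). The gripper opens to 85 mm and grips with 20 to 120 N. Pads are 22 mm wide; open, the fingers measure 114 mm over their backs; the gripper's body (76 mm by 85 mm) begins 54 mm behind the grasp point. The pads swing forward as they close: fully open they stand 13 mm farther back than shut.
Start: joints at [-1.198, 0.599, -0.003, 1.599, 0.002, 0.943, -0.08], TCP at [0.315, 0.653, 0.231] pointing down, gripper open.
Joint ranges: [-2.57, 2.57], [-0.35, 1.97], [-1.29, 1.29], [0.11, 2.56], [-1.05, 4.19], [0.11, 1.86], [-2.63, 2.63]. Speed limits (rad/s): [2.22, 2.22, 3.01, 3.01, 3.14, 3.14, 3.14].

INTERFACE

Orientations are given as a unit quaternion [w, x, y, z].
In Python, from workcell import r gives the robot as it stands. The module is installed in compiled form; this text tells all that it offers.
- The arm moves only by the tool send_rows, never from a script. Its arguments are lists of equal length, an entry for each row: "dr": the turn, a rotation vector about the tool's x, y, z in degrees, a list of three; "slide": the shift along the tool's x, y, z in m, a list of three; "gripper": the opening, from 0 (shut) to 1 (fully open). In form: {"dr": [[rx, ry, rz], ...], "slide": [[tx, ty, tz], ...], "gripper": [gripper, ...]}. A call has 1 to 10 rows; each row is the pose to reach, as a shift and turn from the pose commanded when the call began, along the tool's axes at that moment; what a row does not reach only later rows make up. A row lasts 1/12 s, in which the tool goes at most 41.7 mm and 7.16 degrees, less where a joint would pass 70% of its speed; a pose out of reach is approached as far as the arm can. A call with a gripper value outside its range is refused whole. The fingers move at their own pace and stop on an object; "force" is the grip in N (left out, the last holds). Time passes only in rows, so rows that repeat a pose let the fingers close. It gives the time, the measured TCP pose, the force, the opening and the grip force at its end, in the units of the state.
- r.state(): the state, without advancing time (a new reading comes with each control period).
- r.capture(name): name is "side" or "top"; returns a dict with "img" (420x560x3 uint8, blue, green, red), "range_z" (420x560 float32, m along the optical axis (not along the pixel's ray), 0 where there is no reading), "fx", "fy", "cx", "cy" (pixels), "R" (3x3) and "t" (3): a world point X has camera coordinates R X + t. Camera axes: x right, y down, z forward; pixel columns grow to the right and rows downward; lengths in m; the calibration is good to about 2 mm. A picture is of the moment at which its call begins.
- r.finish_job(): hands the job in; it is judged then, once.
The state is a dict: "clock": time; "joint_positions": joint angles; "qd": joint speeds; "joint_efforts": joint torques, N m; "tool_pos": TCP position; "orientation": TCP orientation; "ft_force": force on the tool from outside, world axes, zero at the start; "torque": the same for the moment, N m; "finger_gap": opening from 0.0 (shut) to 1.0 (fully open); "grip_force": force on a finger pad.
Only numpy, scipy, OpenCV 4.12 (cv2) and the standard library are available. Lean on these libraries where they do the work, as an engineer would, in place of code of your own. Each camera call takes 0.05 s, during which the arm holds its last target. There are 200 camera calls.

TASK

Couple the water filter: pull the socket's spring collar back, away from the cartridge, until it catches and stays back by itself, then push the cartridge along its cradle fully home so that the collar snaps forward again and locks it. Leave the things standing round it where they are.

Things in the scene. Friction and masses are not known exactly. Their poses are not given: they have to be found in the camera images.
- dock: Fixed white filter dock, 305 x 92 mm. Origin: centre of its underside; x runs along it from the cradle end to the socket end (mostly to the robot's left, up to 0.37 rad off), y towards the robot, z up. Cradle, socket, collar and cartridge share one axis along x, 50 mm above the worktop. A rear block 80 mm wide, 94 mm high stands from x = 116 to 150 mm.
- cradle_middle (a point): Middle of the cradle's floor, 22 mm above the worktop, axes as the dock. The cradle is a straight trough, 196 mm long, open above and at both ends; its side walls are 42 mm high with inner faces 29 mm either side of the axis.
- socket_mouth (a point): Centre of the socket's mouth, on the axis, at dock x = 62 mm; axes as the dock. The socket is a level steel tube, 38 mm outside, 24 mm inside, that opens towards the cradle. +x is the way the cartridge is pushed in and also the way the collar is pulled back.
- collar_rim (a point): Top of the front face of the collar's flange, 90 mm above the worktop; moves with the collar: a steel sleeve 52 mm across, 30 mm long round the socket, with a flange 80 mm across, 6 mm thick at its cradle end; forward, its face is 2 mm behind the mouth. Closed fingers fit above 70 mm height between flange and cartridge body and can drag the flange back; the socket tube's top is 69 mm high.
- collar (a joint): Slide of the collar along dock +x, m: 0 = fully forward, 0.020 = stop. Its spring pulls forward with 6 N at 0, 9 N at the back. Pulled to the stop, a side catch pops out in front of the flange and keeps it back (rests at about 0.015 to 0.017). While it is forward the catch blocks the nose. The cartridge, once fully home, trips the catch: the collar springs to 0 and the nose is locked.
- catch (a joint): Turn of the small steel catch in the side of the socket that faces the robot, rad: about 0.28 = popped out, standing some 6 mm out of the tube's side in front of the caught collar (do not press it); about 0 = pressed in under the collar.
- cartridge: Loose filter cartridge lying in the cradle, about 350 g. Origin on its axis at the nose tip; x along its axis, to the socket; it may roll. From the tip back: steel nose with a groove, 20 mm in diameter, to 41 mm; grey neck 32 mm in diameter to 55 mm; white body 56 mm in diameter to 165 mm, flat rear end. Its top is 78 mm above the worktop.
- nose_tip (a point): Tip of the nose; starts 10 to 45 mm in front of the socket mouth. Fully home it is 41 mm inside the mouth, the neck against the mouth. The catch trips in the last 5 mm, at about 10 to 18 N of push.
- cartridge_end (a point): Centre of the cartridge's flat rear end, 165 mm behind the nose tip, 50 mm above the worktop. The cradle is open above and behind it, so closed fingertips can push here.
- garlic: Garlic bulb, 53 mm, a bystander beside the dock. Origin: its underside.
- pepper_shaker: Small glass shaker, 44 mm in diameter, 90 mm high, a bystander behind the dock. Origin: its underside.
- red_box: Small red carton, 39 x 57 x 28 mm, a bystander behind the dock. Origin: its underside.
- tomato: Small tomato, 33 mm, a bystander on the robot's side of the dock. Origin: its underside.
- mug: Spotted white mug, 97 mm high, a bystander behind. Origin: its underside.
- teaspoon: Teaspoon, 135 mm long, a bystander near the worktop's front edge. Origin: its underside.

How it is judged:
By the outcome, as a careful person would: the job done as asked, in the order asked, and still so for the second after the job is handed in, with the robot touching nothing.
It also fails if it takes over 42 s, if anything falls off the work surface, if the arm or the gripper's body presses on something with over 40 N, if the wrist force passes 120 N, or if a joint passes its speed limit or range.

## Working session

There is one attempt and no reset: what is moved stays moved. The work goes in short steps, Python scripts to look and compute and a tool call to move; the robot and the scene stay as the last step left them, time stands still between calls to the robot, and variables do not carry over. Pictures are saved under pics/ and viewed, at most 10 in all, crops included, and the job is handed in when it is done.

Besides the shell and the picture viewer there is one more tool, called after ">>>" as a command line: name --argument value ..., lists and objects as JSON in quotes. send_rows: Moves the arm, as the interface text tells. Its arguments: {"type":"object","properties":{"dr":{"type":"array"},"slide":{"type":"array"},"gripper":{"type":"array"},"force":{"type":"number"}},"required":["dr","slide","gripper"]}

```bash
mkdir -p pics; python3 - <<'E'
from workcell import r
import cv2,numpy as np
s=r.state();print(s)
for n in("top","side"):
    c=r.capture(n);cv2.imwrite(f"pics/{n}0.png",c["img"]);np.savez(f"{n}0.npz",**c);print(n,c["fx"],c["R"].round(3).tolist(),c["t"])
E
```

```text
{'clock': 0.0, 'joint_positions': array([-1.1976975 ,  0.60012212, -0.00252177,  1.60015313,  0.00176897,
        0.9428785 , -0.07980324]), 'qd': array([-0.00191919, -0.00065115,  0.00130685,  0.00119151,  0.00072335,
        0.00010782,  0.0010725 ]), 'joint_efforts': array([-3.56056562e-04, -7.76459670e+01,  1.56502571e+00, -2.57998860e+01,
        1.23278002e-02,  9.26707668e-03,  1.18813981e-05]), 'tool_pos': array([0.3150308 , 0.65244677, 0.23041112]), 'orientation': array([-1.09832751e-04,  2.22998823e-01,  9.74818402e-01, -7.71667547e-04]), 'ft_force': array([-0.65910548, -0.84974889,  0.51853938]), 'torque': array([-0.02415781, -0.02979001,  0.03112625]), 'grip_force': 0.0, 'finger_gap': 1.000070847583035}
top 380.1428670636931 [[-0.011, -1.0, 0.002], [-0.983, 0.011, -0.184], [0.184, -0.004, -0.983]] [0.07997955 0.56113914 0.86016157]
side 472.5139659753799 [[0.714, 0.7, -0.01], [0.576, -0.596, -0.559], [-0.397, 0.394, -0.829]] [-0.45254467 -0.23922316  1.21452441]
```

View pics/top0.png

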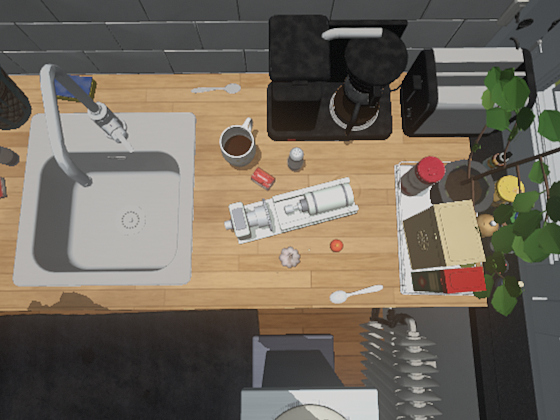

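View pics/side0.png

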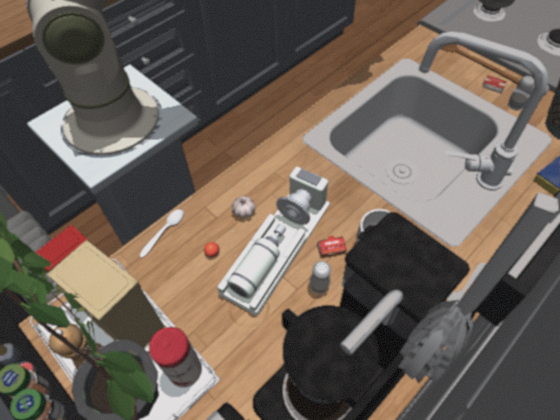

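The top view shows the dock from (230,220), the socket and rear block, to (357,200), the cradle end. The garlic is at (290,257), the tomato at (336,245), the red box at (262,178) and the shaker at (296,157). Next I'll measure from depth.

```bash
cat > h.py <<'E'
import numpy as np,cv2
def cloud(c):
    h,w=c["range_z"].shape;v,u=np.mgrid[:h,:w];z=c["range_z"]
    P=np.stack([(u-c["cx"])/c["fx"]*z,(v-c["cy"])/c["fy"]*z,z],-1)
    return (P-c["t"])@c["R"]
def proj(c,X):
    p=c["R"]@np.asarray(X)+c["t"];return [float(c["fx"]*p[0]/p[2]+c["cx"]),float(c["fy"]*p[1]/p[2]+c["cy"])]
E
python3 - <<'E'
from h import *
c=np.load("top0.npz");W=cloud(c);s=np.load("side0.npz");S=cloud(s)
print("table z",np.median(W[270:280,250:330,2]))
sub=W[175:245,222:362]
def st(n,m,A=sub):
    p=A[m];print(n,len(p),p.mean(0).round(4),p.min(0).round(4),p.max(0).round(4));return p
b=st("block",(sub[...,2]>.089)&(sub[...,2]<.1)&(np.arange(222,362)[None]<250))
print(cv2.minAreaRect((b[:,:2]*1000).astype(np.float32)))
b=st("dock>12",(sub[...,2]>.012)&(sub[...,2]<.12))
print(cv2.minAreaRect((b[:,:2]*1000).astype(np.float32)))
# cartridge crest
b=st("cart top",(sub[...,2]>.071)&(sub[...,2]<.083)&(np.arange(222,362)[None]>295))
print(cv2.minAreaRect((b[:,:2]*1000).astype(np.float32)))
ss=S[160:310,215:335]
b=st("side block",(ss[...,2]>.089)&(ss[...,2]<.1),ss)
b=st("side dock",(ss[...,2]>.012)&(ss[...,2]<.12)&(ss[...,0]>.5),ss)
print(cv2.minAreaRect((b[:,:2]*1000).astype(np.float32)))
im=c["img"][165:255,215:365];cv2.imwrite("pics/topc.png",cv2.resize(im,None,fx=5,fy=5,interpolation=cv2.INTER_CUBIC))
im=s["img"][160:315,210:340];cv2.imwrite("pics/sidec.png",cv2.resize(im,None,fx=3.8,fy=3.8,interpolation=cv2.INTER_CUBIC))
E
```

```text
table z 0.00010273894655388381
block 405 [0.5385 0.1561 0.0926] [0.5004 0.1339 0.089 ] [0.5795 0.1801 0.0978]
((539.2706909179688, 156.4773406982422), (76.97943878173828, 31.509033203125), 14.55620002746582)
dock>12 4376 [0.5713 0.0262 0.0536] [ 0.486  -0.1297  0.012 ] [0.6648 0.1931 0.0978]
((576.580810546875, 30.443740844726562), (320.97265625, 170.39186096191406), 87.10991668701172)
cart top 685 [ 0.5918 -0.0553  0.0756] [ 0.5621 -0.1107  0.071 ] [6.218e-01 6.000e-04 8.110e-02]
((591.9913330078125, -55.556365966796875), (40.623374938964844, 109.26655578613281), 14.067620277404785)
side block 327 [0.5456 0.1508 0.0915] [0.5035 0.0128 0.089 ] [0.7086 0.1768 0.0958]
side dock 6928 [0.5969 0.0159 0.052 ] [ 0.5003 -0.1302  0.012 ] [0.7202 0.1934 0.0958]
((573.9669189453125, 21.712051391601562), (247.75390625, 283.58074951171875), 51.848026275634766)
```

View pics/topc.png

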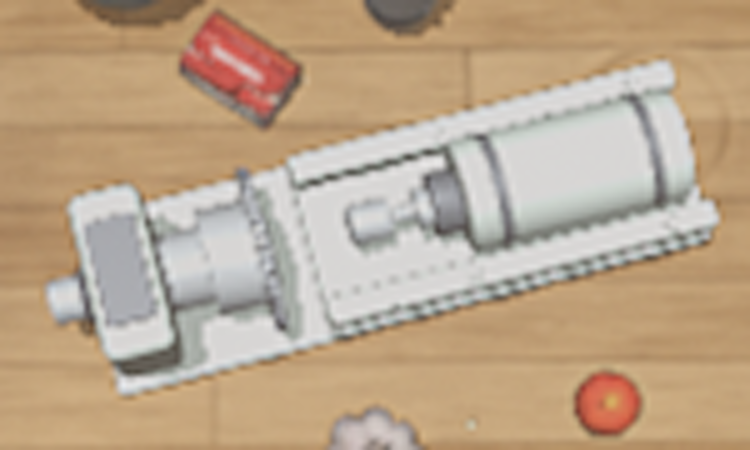

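View pics/sidec.png

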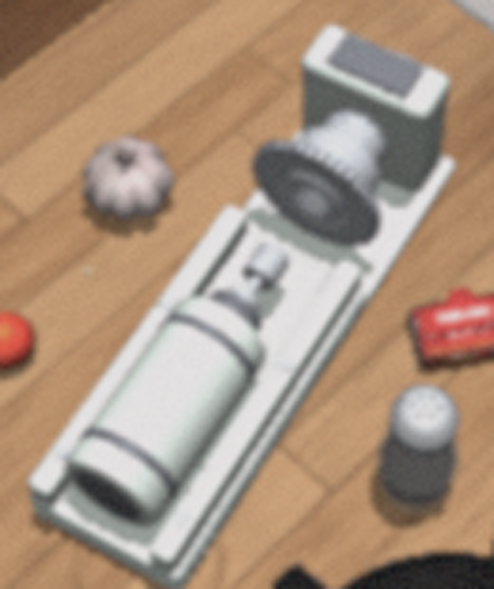

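The crops confirm the layout. In the top crop the flange is at about x=285 with the nose tip at about 350, and the rear end of the cartridge is at about 690. The axis is turned about 14°. Next I'll refine the flange and tip positions, and check the sweep's clearance.

```bash
cat >> h.py <<'E'
a=np.deg2rad(14.15);d=np.array([-np.sin(a),np.cos(a),0]);e=np.array([-np.cos(a),-np.sin(a),0])  # dock x, dock y (to robot)
O=np.array([.539,.1562,0])-.133*d
def dock(P): q=P-O;return np.stack([q@d,q@e,q[...,2]],-1)
E
python3 - <<'E'
from h import *
from workcell import r
for n in("top","side"):
    c=np.load(n+"0.npz");W=cloud(c);D=dock(W).reshape(-1,3)*1000
    D=D[(abs(D[:,1])<60)&(abs(D[:,0])<170)]
    def st(k,m):
        p=D[m];print(n,k,len(p),np.percentile(p,[1,50,99],axis=0).round(1).tolist())
    x,y,z=D.T
    st("block",(z>90)&(z<100)&(x>110))
    st("rim",(z>78)&(x>45)&(x<100))
    st("rim all",(abs(y)>28)&(abs(y)<42)&(z>30)&(x>45)&(x<100))
    st("crest",(z>73)&(x<0))
    st("body",(z>50)&(x<0))
    st("rear",(z>30)&(z<70)&(x<-125)&(abs(y)<22))
    st("nose",(z>54)&(z<64)&(x>0)&(x<50)&(abs(y)<12))
    st("neck",(z>54)&(z<72)&(x>-28)&(x<-10)&(abs(y)<12))
    G=W.reshape(-1,3);m=(G[:,2]>.1)&(G[:,0]<.75)&(G[:,0]>.25)&(abs(G[:,1])<.75)
    print("high x min per y",[(b,round(float(G[m&(abs(G[:,1]-b)<.05)][:,0].min()),3),round(float(G[m&(abs(G[:,1]-b)<.05)][:,2].max()),3)) for b in np.arange(-.2,.7,.1).round(1) if (m&(abs(G[:,1]-b)<.05)).sum()>5])
s=r.state();print("O",O)
from scipy.spatial.transform import Rotation as Ro
R=Ro.from_quat(np.roll(s["orientation"],-1)).as_matrix();print(R.round(3))
Rt=np.stack([d,np.cross([0,0,-1],d),[0,0,-1]],1)
print("dr",np.rad2deg(Ro.from_matrix(R.T@Rt).as_rotvec()).round(2))
for x,z in((45,.16),(45,.073)):
    T=O+x/1000*d+[0,0,z];print(T,"slide",(R.T@(T-s["tool_pos"])).round(4))
E
```

```text
top block 353 [[119.0, -36.7, 90.1], [133.4, 0.9, 93.1], [147.8, 35.6, 96.7]]
top rim 68 [[64.7, -27.9, 78.0], [67.9, 1.1, 85.9], [88.1, 27.2, 92.0]]
top rim all 30 [[65.0, -39.0, 45.6], [67.9, 30.2, 67.6], [70.5, 39.9, 82.1]]
top crest 566 [[-138.2, -16.9, 73.1], [-86.3, 0.4, 76.3], [-32.1, 15.9, 80.1]]
top body 1171 [[-137.9, -25.8, 51.8], [-78.0, 3.4, 72.7], [-9.3, 27.1, 79.7]]
top rear 15 [[-138.6, -21.3, 64.6], [-130.5, 19.1, 68.1], [-125.1, 21.9, 69.8]]
top nose 59 [[3.2, -8.8, 54.2], [14.1, -0.1, 58.1], [23.9, 8.5, 62.0]]
top neck 73 [[-27.7, -11.6, 55.4], [-19.1, 0.7, 62.9], [-10.6, 11.5, 68.0]]
high x min per y [(np.float64(-0.2), 0.48, 0.207), (np.float64(0.1), 0.394, 0.949), (np.float64(0.4), 0.581, 0.333), (np.float64(0.5), 0.597, 0.335)]
side block 249 [[116.2, -37.0, 90.1], [131.4, -2.6, 92.0], [145.2, 32.4, 95.4]]
side rim 101 [[62.5, -29.7, 78.2], [65.2, -2.1, 84.2], [70.7, 24.2, 90.2]]
side rim all 128 [[63.1, -40.9, 30.6], [64.8, -30.7, 54.5], [70.4, 37.3, 78.1]]
side crest 677 [[-139.1, -16.5, 73.1], [-89.9, -2.9, 75.2], [-34.0, 11.6, 79.0]]
side body 1678 [[-141.2, -29.7, 50.7], [-89.4, -8.9, 71.2], [-11.7, 22.2, 78.4]]
side rear 177 [[-142.0, -21.8, 31.5], [-140.8, -1.6, 56.2], [-126.0, 20.5, 69.9]]
side nose 67 [[2.8, -10.5, 54.0], [12.5, -3.1, 56.9], [22.9, 6.4, 60.4]]
side neck 62 [[-26.7, -11.0, 54.4], [-20.1, -2.8, 62.6], [-10.3, 10.6, 66.2]]
high x min per y [(np.float64(-0.2), 0.501, 0.204), (np.float64(0.4), 0.58, 0.332), (np.float64(0.5), 0.613, 0.333)]
O [0.57151335 0.02723535 0.        ]
[[-0.901  0.435 -0.   ]
 [ 0.435  0.901 -0.001]
 [-0.    -0.001 -1.   ]]
dr [-7.000e-02  4.000e-02  5.008e+01]
[0.56051259 0.07087    0.16      ] slide [-0.4739 -0.417   0.0711]
[0.56051259 0.07087    0.073     ] slide [-0.4739 -0.4169  0.1581]
```

>>> send_rows --dr '[[0,0,0],[0,0,0],[0,0,0],[0,0,0],[0,0,0],[0,0,0],[0,0,0],[0,0,0],[0,0,0],[0,0,0]]' --slide '[[-0.02,-0.02,0],[-0.045,-0.04,0],[-0.07,-0.062,0],[-0.1,-0.088,0],[-0.13,-0.114,0],[-0.16,-0.14,0],[-0.185,-0.162,0],[-0.21,-0.184,0],[-0.23,-0.2,0],[-0.24,-0.21,0]]' --gripper '[0,0,0,0,0,0,0,0,0,0]'

```text
clock: 0.93
tool_pos: [0.4416, 0.3558, 0.2312]
orientation: [0.0, 0.225, 0.974, -0.001]
ft_force: [-0.3, -0.3, 0.2]
finger_gap: 0.002
grip_force: 0.0
```

>>> send_rows --dr '[[0,0,4],[0,0,10],[0,0,16],[0,0,22],[0,0,28],[0,0,34],[0,0,40],[0,0,46],[0,0,50.1],[0,0,50.1]]' --slide '[[-0.02,-0.018,0.005],[-0.045,-0.04,0.01],[-0.07,-0.062,0.02],[-0.1,-0.088,0.03],[-0.13,-0.115,0.04],[-0.16,-0.141,0.05],[-0.19,-0.168,0.06],[-0.215,-0.19,0.065],[-0.234,-0.207,0.07],[-0.234,-0.207,0.07]]' --gripper '[0,0,0,0,0,0,0,0,0,0]'

```text
clock: 1.77
tool_pos: [0.5622, 0.0661, 0.1604]
orientation: [0.001, 0.619, 0.786, -0.001]
ft_force: [0.3, 0.3, -0.6]
finger_gap: 0.001
grip_force: 0.0
```

```bash
cat >> h.py <<'E'
from scipy.spatial.transform import Rotation as Ro
def report(s,x,y,z):
    R=Ro.from_quat(np.roll(s["orientation"],-1)).as_matrix()
    Rt=np.stack([d,np.cross([0,0,-1],d),[0,0,-1]],1)
    T=O+x*d+y*e+[0,0,z];F=s["ft_force"]
    print("t",s["clock"],"dock",(dock(s["tool_pos"])*1000).round(1),"F dock",[round(float(F@v),1) for v in(d,e,[0,0,1])],"q7",s["joint_positions"].round(2),s["finger_gap"])
    print("dr",np.rad2deg(Ro.from_matrix(R.T@Rt).as_rotvec()).round(2),"slide",(R.T@(T-s["tool_pos"])).round(4))
E
python3 - <<'E'
from h import *
from workcell import r
report(r.state(),.045,0,.074)
c=r.capture("top");cv2.imwrite("pics/t2.png",c["img"][100:300,180:400].repeat(3,0).repeat(3,1))
E
```

```text
t 1.7667 dock [ 39.9  -0.5 160.4] F dock [0.2, -0.4, -0.6] q7 [-0.38  0.51  0.23  2.04 -0.19  0.61  0.21] 0.0010450243198014003
dr [-0.03  0.15 -0.61] slide [ 0.0053 -0.0005  0.0864]
```

>>> send_rows --dr '[[0,0,-0.6],[0,0,-0.6],[0,0,-0.6],[0,0,-0.6],[0,0,-0.6],[0,0,-0.6]]' --slide '[[0,0,0.02],[0,0,0.045],[0,0,0.065],[0,0,0.08],[0,0,0.086],[0,0,0.086]]' --gripper '[0,0,0,0,0,0]'

```text
clock: 2.32
tool_pos: [0.5598, 0.0727, 0.0741]
orientation: [-0.001, 0.61, 0.793, -0.001]
ft_force: [0.7, 1.0, -0.2]
finger_gap: -0.002
grip_force: 0.0
```

>>> send_rows --dr '[[0,0,0],[0,0,0],[0,0,0],[0,0,0],[0,0,0],[0,0,0]]' --slide '[[0.004,0,0],[0.008,0,0],[0.012,0,0],[0.015,0,0],[0.018,0,0],[0.018,0,0]]' --gripper '[0,0,0,0,0,0]'

```text
clock: 2.82
tool_pos: [0.5572, 0.0875, 0.0763]
orientation: [0.002, 0.611, 0.792, 0.0]
ft_force: [2.0, -5.4, -2.4]
finger_gap: 0.001
grip_force: 3.4
```

```bash
python3 - <<'E'
from h import *
from workcell import r
report(r.state(),.073,0,.074)
c=r.capture("side");cv2.imwrite("pics/s2.png",cv2.resize(c["img"][130:330,200:350],None,fx=3,fy=3))
E
```

```text
t 2.8167 dock [62.  -0.8 76.3] F dock [-5.7, -0.6, -2.4] q7 [-0.37  0.64  0.16  2.1  -0.24  0.42  0.24] 0.0013607445159159587
dr [0.13 0.13 0.52] slide [ 0.0111 -0.0007  0.0023]
```

View pics/s2.png

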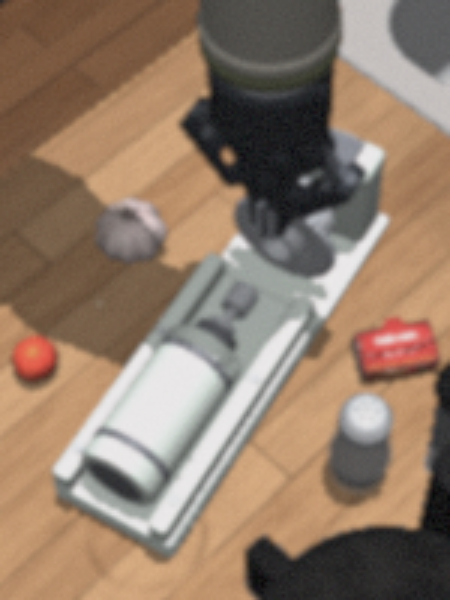

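The fingers touch the flange at rim height and read about 6 N, which matches the spring preload. I'll keep pulling back in small steps.

>>> send_rows --dr '[[0,0,0.5],[0,0,0.5],[0,0,0.5],[0,0,0.5],[0,0,0.5],[0,0,0.5]]' --slide '[[0.002,0,0.001],[0.004,0,0.001],[0.006,0,0.001],[0.008,0,0.001],[0.01,0,0.001],[0.01,0,0.001]]' --gripper '[0,0,0,0,0,0]'

```text
clock: 3.37
tool_pos: [0.5548, 0.0971, 0.0757]
orientation: [0.002, 0.615, 0.789, 0.001]
ft_force: [1.5, -7.6, 2.5]
finger_gap: -0.003
grip_force: 4.2
```

```bash
python3 - <<'E'
from h import *
from workcell import r
report(r.state(),.073,0,.074)
E
```

```text
t 3.3667 dock [71.8 -0.9 75.7] F dock [-7.8, 0.4, 2.5] q7 [-0.39  0.64  0.17  2.1  -0.24  0.42  0.22] -0.0027347248910104664
dr [0.16 0.11 0.  ] slide [ 0.0012 -0.0009  0.0017]
```

>>> send_rows --dr '[[0,0,0],[0,0,0],[0,0,0],[0,0,0],[0,0,0]]' --slide '[[0.0015,0,0.001],[0.003,0,0.001],[0.0045,0,0.001],[0.006,0,0.001],[0.006,0,0.001]]' --gripper '[0,0,0,0,0]'

```text
clock: 3.78
tool_pos: [0.5541, 0.1006, 0.0749]
orientation: [0.003, 0.615, 0.788, 0.0]
ft_force: [3.6, -14.9, 4.6]
finger_gap: -0.001
grip_force: 7.5
```

>>> send_rows --dr '[[0,0,0],[0,0,0],[0,0,0]]' --slide '[[0.001,0,0],[0.002,0,0],[0.002,0,0]]' --gripper '[0,0,0]'

```text
clock: 4.03
tool_pos: [0.554, 0.1007, 0.0749]
orientation: [0.004, 0.616, 0.788, -0.0]
ft_force: [5.1, -21.0, 3.2]
finger_gap: 0.001
grip_force: 10.3
```

The collar is at its stop: the force rose from 15 to 21 N with no movement. I'll back off, lift and look.

>>> send_rows --dr '[[0,0,0],[0,0,0],[0,0,0],[0,0,0],[0,0,0],[0,0,0],[0,0,0],[0,0,0],[0,0,0],[0,0,0]]' --slide '[[-0.003,0,0],[-0.006,0,0],[-0.01,0,0],[-0.015,0,0],[-0.025,0,0],[-0.04,0,0],[-0.04,0,-0.02],[-0.05,0,-0.05],[-0.07,0,-0.08],[-0.1,0,-0.1]]' --gripper '[0,0,0,0,0,0,0,0,0,0]'

```text
clock: 4.87
tool_pos: [0.5766, 0.0109, 0.1758]
orientation: [0.0, 0.612, 0.791, 0.001]
ft_force: [0.6, -0.3, -0.3]
finger_gap: -0.001
grip_force: 0.0
```

>>> send_rows --dr '[[0,0,0],[0,0,0],[0,0,0],[0,0,0],[0,0,0],[0,0,0],[0,0,0]]' --slide '[[-0.025,0,0],[-0.05,0,0],[-0.075,0,0],[-0.1,0,0],[-0.125,0,0],[-0.14,0,0],[-0.14,0,0]]' --gripper '[0,0,0,0,0,0,0]'

```text
clock: 5.45
tool_pos: [0.611, -0.1307, 0.1736]
orientation: [0.001, 0.616, 0.788, -0.0]
ft_force: [0.3, 0.2, 0.7]
finger_gap: 0.001
grip_force: 0.0
```

```bash
python3 - <<'E'
from h import *
from workcell import r
report(r.state(),-.162,0,.05)
for n in("top","side"):
    c=r.capture(n);D=dock(cloud(c)).reshape(-1,3)*1000;x,y,z=D.T
    m=(abs(y)<42)&(x>45)&(x<100)&(np.hypot(y,z-50)>31)&(z>40)
    print(n,"rim",m.sum(),np.percentile(D[m],[2,50,98],axis=0).round(1).tolist())
    m=(abs(y)<24)&(x<-100)&(x>-155)&(z>35)&(z<82)
    print("rear",m.sum(),np.percentile(D[m],[2,50,98],axis=0).round(1).tolist())
    cv2.imwrite(f"pics/{n}3.png",cv2.resize(c["img"][150:250,210:370] if n=="top" else c["img"][130:330,200:350],None,fx=3 if n=="side" else 5,fy=3 if n=="side" else 5))
E
```

```text
t 5.45 dock [-162.8    0.3  173.6] F dock [0.1, -0.4, 0.7] q7 [-0.02  0.55  0.21  1.9  -0.17  0.7   0.53] 0.0012412771178243558
dr [ 0.03  0.11 -0.17] slide [0.001  0.0003 0.1236]
top rim 89 [[80.3, -35.5, 54.5], [83.2, 7.7, 83.7], [86.0, 39.9, 91.8]]
rear 325 [[-138.8, -22.0, 63.4], [-119.7, 3.1, 74.5], [-100.7, 23.6, 80.5]]
side rim 213 [[78.6, -40.5, 43.1], [80.8, -10.7, 76.2], [86.4, 36.8, 88.7]]
rear 611 [[-141.6, -23.2, 38.4], [-128.2, -5.1, 71.8], [-101.7, 20.7, 78.4]]
```

View pics/side3.png

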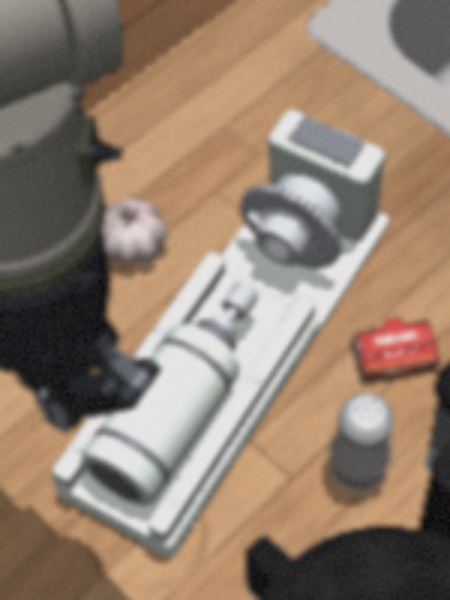

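The collar rim now sits about 15.5 mm back with no robot contact, so it is caught. Before descending behind the cartridge, I'll check for clutter there.

```bash
python3 - <<'E'
from h import *
for n in("top","side"):
    W=cloud(np.load(n+"0.npz")).reshape(-1,3);D=dock(W)*1000;x,y,z=D.T
    for zl in (30,105):
        m=(x<-157)&(x>-300)&(abs(y)<60)&(z>zl)&(z<400)
        print(n,zl,m.sum(),np.percentile(x[m],[90,99,100]).round() if m.sum() else "")
E
```

```text
top 30 820 [-274. -262. -256.]
top 105 455 [-274. -273. -272.]
side 30 740 [-279. -272. -266.]
side 105 545 [-280. -275. -274.]
```

>>> send_rows --dr '[[0,0,-0.2],[0,0,-0.2],[0,0,-0.2],[0,0,-0.2],[0,0,-0.2],[0,0,-0.2],[0,0,-0.2]]' --slide '[[-0.004,0,0.02],[-0.004,0,0.05],[-0.004,0,0.08],[-0.004,0,0.105],[-0.004,0,0.12],[-0.004,0,0.128],[-0.004,0,0.128]]' --gripper '[0,0,0,0,0,0,0]'

```text
clock: 6.13
tool_pos: [0.6107, -0.1285, 0.0437]
orientation: [-0.002, 0.612, 0.791, -0.0]
ft_force: [0.4, -0.6, 0.3]
finger_gap: 0.002
grip_force: 0.0
```

>>> send_rows --dr '[[0,0,0],[0,0,0],[0,0,0],[0,0,0],[0,0,0],[0,0,0],[0,0,0],[0,0,0],[0,0,0],[0,0,0]]' --slide '[[0.004,0,0],[0.008,0,0],[0.012,0,0],[0.016,0,0],[0.02,0,0],[0.025,0,0],[0.03,0,0],[0.035,0,0],[0.04,0,0],[0.04,0,0]]' --gripper '[0,0,0,0,0,0,0,0,0,0]'

```text
clock: 6.97
tool_pos: [0.6026, -0.0916, 0.0464]
orientation: [0.001, 0.613, 0.79, 0.001]
ft_force: [0.6, -2.2, 1.5]
finger_gap: -0.0
grip_force: 1.2
```

```bash
python3 - <<'E'
from h import *
from workcell import r
report(r.state(),-.127,0,.045)
c=r.capture("side");D=dock(cloud(c)).reshape(-1,3)*1000;x,y,z=D.T
m=(abs(y)<42)&(x>45)&(x<100)&(np.hypot(y,z-50)>31)&(z>40)
print("rim",m.sum(),np.percentile(x[m],[2,50,98]).round(1))
cv2.imwrite("pics/s4.png",cv2.resize(c["img"][130:330,200:350],None,fx=3,fy=3))
E
```

```text
t 6.9667 dock [-122.9   -1.1   46.4] F dock [-2.3, -0.0, 1.5] q7 [-0.04  0.72  0.15  2.01 -0.23  0.43  0.53] -0.0004668684632009748
dr [0.14 0.08 0.28] slide [-0.0041 -0.0011  0.0014]
rim 217 [78.2 80.7 86.3]
```

View pics/s4.png

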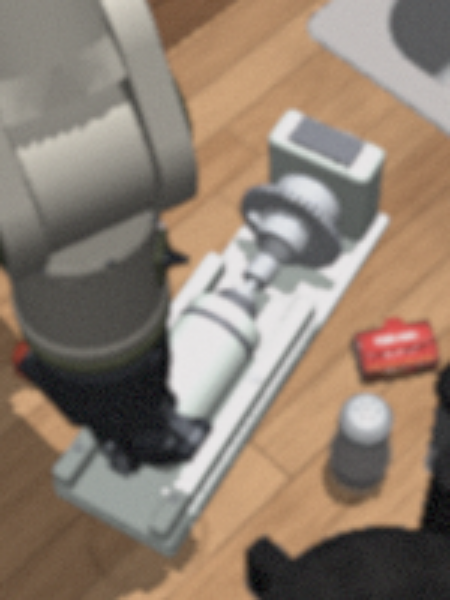

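The cartridge is sliding straight with about 2 N of friction, and its nose tip is near the mouth. I'll continue towards home.

>>> send_rows --dr '[[0,0,0.2],[0,0,0.2],[0,0,0.2],[0,0,0.2],[0,0,0.2],[0,0,0.2],[0,0,0.2],[0,0,0.2],[0,0,0.2],[0,0,0.2]]' --slide '[[0.004,-0.001,0],[0.008,-0.001,0.001],[0.012,-0.001,0.001],[0.016,-0.001,0.001],[0.02,-0.001,0.001],[0.024,-0.001,0.001],[0.028,-0.001,0.001],[0.032,-0.001,0.001],[0.036,-0.001,0.001],[0.04,-0.001,0.001]]' --gripper '[0,0,0,0,0,0,0,0,0,0]'

```text
clock: 7.85
tool_pos: [0.5918, -0.0547, 0.0451]
orientation: [0.002, 0.615, 0.789, 0.0]
ft_force: [2.1, -6.3, 5.6]
finger_gap: -0.001
grip_force: 3.6
```

>>> send_rows --dr '[[0,0,0],[0,0,0],[0,0,0],[0,0,0]]' --slide '[[0.002,0,0],[0.004,0,0],[0.006,0,0],[0.006,0,0]]' --gripper '[0,0,0,0]'

```text
clock: 8.18
tool_pos: [0.5901, -0.0484, 0.045]
orientation: [0.001, 0.615, 0.789, 0.0]
ft_force: [1.7, -4.5, 5.0]
finger_gap: -0.004
grip_force: 2.7
```

```bash
python3 - <<'E'
from h import *
from workcell import r
report(r.state(),-.072,0,.045)
E
```

```text
t 8.1833 dock [-77.9   0.5  45. ] F dock [-4.8, -0.5, 5.0] q7 [-0.11  0.71  0.15  2.05 -0.25  0.4   0.48] -0.004120003940998752
dr [0.11 0.09 0.01] slide [0.0059 0.0005 0.    ]
```

>>> send_rows --dr '[[0,0,0],[0,0,0],[0,0,0],[0,0,0],[0,0,0]]' --slide '[[0.0015,0,0],[0.003,0,0],[0.0045,0,0],[0.006,0,0],[0.006,0,0]]' --gripper '[0,0,0,0,0]'

```text
clock: 8.6
tool_pos: [0.5893, -0.0451, 0.0451]
orientation: [0.003, 0.615, 0.788, -0.0]
ft_force: [3.5, -12.4, 2.9]
finger_gap: -0.002
grip_force: 6.5
```

>>> send_rows --dr '[[0,0,0],[0,0,0],[0,0,0],[0,0,0]]' --slide '[[0.0015,0,0],[0.003,0,0],[0.004,0,0],[0.004,0,0]]' --gripper '[0,0,0,0]'

```text
clock: 8.93
tool_pos: [0.5886, -0.0422, 0.0451]
orientation: [0.003, 0.616, 0.788, -0.0]
ft_force: [4.7, -15.6, 1.7]
finger_gap: 0.004
grip_force: 7.9
```

```bash
cat > m.py <<'E'
from h import *
from workcell import r
report(r.state(),-.072,0,.045)
c=r.capture("side");D=dock(cloud(c)).reshape(-1,3)*1000;x,y,z=D.T
m=(abs(y)<42)&(x>50)&(x<100)&(np.hypot(y,z-50)>31)&(z>40)
print("rim",m.sum(),np.percentile(x[m],[2,50,98]).round(1))
m=(abs(y)<28)&(x<60)&(x>-155)&(z>71)&(z<80)
print("body",m.sum(),np.percentile(x[m],[1,50,99]).round(1))
E
python3 m.py
```

```text
t 8.9333 dock [-71.5   0.4  45.1] F dock [-16.3, -0.7, 1.7] q7 [-0.13  0.7   0.16  2.06 -0.25  0.39  0.47] 0.004477825744750842
dr [ 0.18  0.31 -0.16] slide [-0.0005  0.0004  0.0001]
rim 215 [63.  64.9 69.9]
body 417 [-84.2  13.7  45.7]
```

The collar has sprung forward, with its rim back at 65 mm. One more small push will confirm it's against the stop, then I'll retreat.

>>> send_rows --dr '[[0,0,0],[0,0,0],[0,0,0]]' --slide '[[0.0015,0,0],[0.003,0,0],[0.003,0,0]]' --gripper '[0,0,0]'

```text
clock: 9.23
tool_pos: [0.5888, -0.042, 0.0453]
orientation: [0.005, 0.617, 0.787, -0.001]
ft_force: [6.5, -22.9, 1.6]
finger_gap: 0.001
grip_force: 12.2
```

>>> send_rows --dr '[[0,0,0],[0,0,0],[0,0,0],[0,0,0],[0,0,0],[0,0,0],[0,0,0],[0,0,0],[0,0,0],[0,0,0]]' --slide '[[-0.004,0,0],[-0.01,0,0],[-0.02,0,0],[-0.035,0,0],[-0.045,0,0],[-0.045,0,-0.02],[-0.045,0,-0.05],[-0.06,0,-0.08],[-0.08,0,-0.1],[-0.08,0,-0.1]]' --gripper '[0,0,0,0,0,0,0,0,0,0]'

```text
clock: 10.07
tool_pos: [0.6082, -0.1168, 0.1487]
orientation: [0.004, 0.615, 0.788, 0.001]
ft_force: [0.6, -1.0, -0.5]
finger_gap: 0.001
grip_force: 0.0
```

```bash
python3 m.py; python3 - <<'E'
from h import *
from workcell import r
c=r.capture("side");cv2.imwrite("pics/s5.png",cv2.resize(c["img"][130:330,200:350],None,fx=3,fy=3))
E
```

```text
t 10.0667 dock [-148.7   -0.4  148.7] F dock [-1.1, -0.4, -0.5] q7 [-0.04  0.58  0.21  1.94 -0.19  0.64  0.53] 0.0008494046226866878
dr [ 0.35  0.24 -0.12] slide [ 0.0771 -0.0012  0.1034]
rim 206 [62.8 65.1 70.3]
body 764 [-62.3 -12.2  44.4]
```

View pics/s5.png

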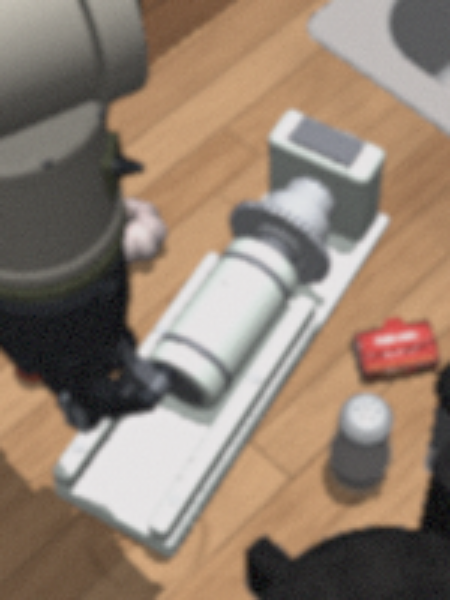

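The cartridge is home: its rear end is at −62 mm as predicted, the collar rim is forward at 65 mm, and the bystanders have not moved. The robot touches nothing, so I'll hand the job in.

```bash
python3 -c "
from workcell import r
print(r.finish_job())"
```

```text
the job is handed in; nothing more can be done
None
```

The collar was pulled back until it caught, then the cartridge was pushed fully home and the collar snapped forward to lock it; the bystanders in view had not moved, and I handed the job in at about 10 s with the arm clear.

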